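Hang the slide rack up to dry by its bail

ROBOT

A 6-joint arm with a two-finger parallel gripper is mounted at the origin on the work surface. World frame = base frame: x ahead of the robot, y to its left, z up, the work surface at z = 0. Lengths are in m, angles in degrees, forces in N, time in s.
With the tool pointing down it reaches from about 0.225 to 0.875 m from the base axis. Payload 3.4 kg.
Tool frame: the origin (TCP) lies midway between the tips of the shut fingers; the grasp point (between the pads) lies 19 mm behind it; z points along the fingers, y is the line along which they close (so a half turn about z gives the same grasp; the last joint's range is limited). The gripper opens to 85 mm and grips with 20 to 120 N. Pads are 22 mm wide; open, the fingers measure 114 mm over their backs; the gripper's body (76 mm by 85 mm) begins 54 mm behind the grasp point. The pads swing forward as they close: fully open they stand 13 mm farther back than shut.
Start: joints at [-75.229, 15.808, 86.224, -0, 77.962, -6.933], TCP at [0.213, -0.534, 0.231] pointing down, gripper open.
Joint ranges: [-165.64, 165.64], [-43.16, 119.46], [12.63, 154.43], [-67.54, 247.53], [6.08, 155.33], [-154.97, 154.97]. Speed limits (degrees/s): [147.25, 147.25, 180, 180, 180, 180].

INTERFACE

Orientations are given as a 3x3 rotation matrix whose columns are the frame's x, y, z axes.
In Python, from rig import ctrl, imaging gives the robot as it stands.
- The arm moves only by the tool carry_out, never from a script. Its argument "steps" is a list of rows, each a list of 2 entries, a list of its own where there are three numbers: the shift along the world's x, y, z in mm, then the turn, a rotation vector about the world's x, y, z in units of 6 degrees (1.0 is 6 degrees). In form: [[[tx, ty, tz], [rx, ry, rz]], ...]. A call has 1 to 10 rows; each row shifts and turns the commanded pose from where the row before left it; what a row does not reach is not made up. A row lasts 1/10 s, in which the tool goes at most 50 mm and 8.59 degrees, less where a joint would pass 70% of its speed; a pose out of reach is approached as far as the arm can. A call with a gripper value outside its range is refused whole. "claw" is the finger opening in mm, from 0 to 85.4, set as the call begins (left out, the last holds). The fingers move at their own pace and stop on an object; the grip force is fixed at half the most. Time passes only in rows, so rows that do not move let the fingers close. It gives the time, the measured TCP pose, the force, the opening and the grip force at its end, in the units of the state.
- ctrl.sense(): the state, without advancing time (a new reading comes with each control period).
- imaging.read_camera(name): name is "scene" or "top"; returns a dict with "img" (420x560x3 uint8, blue, green, red), "camera_matrix" (3x3 intrinsics, pixels), "eye" and "attitude" of the camera in the world. Camera axes: x right, y down, z forward; pixel columns grow to the right and rows downward; lengths in m; the calibration is good to about 2 mm. A picture is of the moment at which its call begins. There is no depth.
- ctrl.close_job(): hands the job in; it is judged then, once.
Trained networks look in the newest picture that a camera, given by its name, has taken for a name from the list of things; names that differ only in an ending like _2 or _b are one class to them, and where a whole thing is asked for, a point or a joint stands for the part that bears it (a point fixed in the world has none). Each returns a list of dicts, best first, with "confidence" (0 to 1); they miss things now and then, are a little off and sometimes report something else, mostly with a low value. They report only what shows in the picture. A call takes as long as a camera call. They do not tell look-alikes from the thing itself.
- imaging.trace(camera, label): "mask" (420x560 bool, what is visible of it) and "bbox" ([left, top, right, bottom] in pixels, round what is visible of it).
The state is a dict: "time_s": time; "qpos": joint angles; "dq": joint speeds; "tau": joint torques, N m; "tool_pos": TCP position; "eef_rot": TCP orientation; "contact_force": force on the tool from outside, world axes, zero at the start; "ft_torque": the same for the moment, N m; "finger_gap": opening from 0.0 (shut) to 1.0 (fully open); "grasp_force": force on a finger pad.
Only numpy, scipy, OpenCV 4.12 (cv2) and the standard library are available. Lean on these libraries where they do the work, as an engineer would, in place of code of your own. Each camera call takes 0.05 s, during which the arm holds its last target. There are 200 camera calls.

TASK

The stainless rack of microscope slides stands in its glass staining dish with its wire bail folded down. Swing the bail upright while the rack stays standing in the dish, lift the rack out by the bail and hang it on the hook of the retort stand with the hook in the bend at the middle of the bail; let the hook take the weight gently before you let go, and leave it hanging still. Keep the rack near level so no slide slips out, do not shove the glass dish about, and leave the bottle and the boxes alone.

Things in the scene. Friction and masses are not known exactly. Their poses are not given: they have to be found in the camera images.
- rack: Stainless slide rack holding glass slides, standing in the dish: 90 (its x) by 88 (y) by 40 mm high, about 0.3 kg with its bail. Origin: centre of its underside, z up. Keep it tilted less than 0.5 rad. Its bail is one bent 5 mm steel wire on two pivots; the legs lie at y = +-52.5 mm.
- pivot (a point): Middle of the bail's pivot line, between the rack's two ears, 56 mm above the rack's underside and 6 mm above the dish's rim. The axes are the rack's: the pivot line runs along y.
- bail (a joint): Bail's angle, rad: 0 upright, square to the rack's base; positive leans to the rack's -x side. Starts folded on that side, to the right as the robot looks, at 1.40 to 1.66, its bar some 40 mm out beyond the dish wall and 53 to 78 mm above the bench, free air beneath. The pivots are stiff (0.05 N m): the bail stays where it is left; raising it at the bar takes about 1 N.
- bail_crown (a point): Middle of the bail's crown (the arch bent into the middle of its top bar, 24 mm wide, 12 mm high, where the hook belongs), on the wire's centre line, 107 mm from the pivot line. The axes are the bail's: z points away from the pivot line, y runs along the bar.
- bail_bar (a point): Middle of one straight piece of the bail's top bar, on the wire's centre line: 28 mm to the +y side of the crown, 95 mm from the pivot line. The straight piece is 32 mm long; its twin lies 28 mm to the -y side. Pinch the bar on one of these. The axes are the bail's.
- dish: Open clear-glass staining dish, 108 by 108 by 50 mm high, wall 4 mm, floor 6 mm, 0.65 kg, loose on the bench. Origin: centre of its underside. The rack stands on its floor with about 5 mm of play all round. Fragile: press on it with less than 15 N and do not move it more than 30 mm.
- stand: Retort stand fixed to the bench: base plate with a low drip tray, rod, boss head and a J hook of 7 mm round steel. Origin: on the bench, straight under the middle of the hook's saddle, z up. The hook comes from the rod towards -x at y = 0; its upturned free end is at x = -17 mm. Load it with less than 15 N. The rack goes on from the -x side, bar across the hook, hook through the loop.
- saddle_low (a point): Point 225 mm straight above the stand's origin: the lowest the hook's saddle can be. The clamp is set elsewhere each time and NOT measured: the saddle's centre line is 0 to 40 mm above this point; feel for it. Flat from x = -6 to 10 mm; the free end rises 18 mm, the arm 13 mm above it (centre lines; the bar radius 3.5 mm is extra). A hung crown rests 6 mm above it.
- rod_top (a point): Top of the stand's 12 mm upright rod, 312 mm above the bench, 115 mm to the +x side of the hook's saddle. The boss head (30 by 28 by 34 mm, its screws reach 43 mm to the +y side) sits on the rod level with the hook; a clamp screw 94 mm from the saddle rises 45 mm above its centre line.
- bottle: Clear reagent bottle with a blue cap, radius 30, 135 mm high, standing loose beyond the work. Bystander. Origin: centre of its underside.
- tip_box: Blue pipette-tip box with a clear lid, 122 by 84 by 67 mm, loose, to the left. Bystander. Origin: centre of its underside.
- slide_box: White slide box, 88 by 84 by 34 mm, loose, to the right. Bystander. Origin: centre of its underside.
Mind the look-alikes: they are no part of the job. What is shaped like the rack but black is not meant. Leave any brown look-alike of the dish alone.

How it is judged (in metres and radians):
On the way, in this order (a step that is already met when the one before it is completed fails the run):
1. the bail stands upright (within 0.25 rad) while the rack stands level on the dish's floor (value of joint bail between -0.25 and 0.25 rad and z of rack in the frame of dish below 0.012 m and angle between rack's own z axis and vertical below 0.1 rad), for 0.2 s.
2. the rack is lifted clear of the dish (height (world z) of rack above 0.058 m), for 0.1 s.
3. with the bail still held, the hook stands in its crown and takes weight (contact force between rack and stand above 0.8 N and contact force between the fingers and rack above 2 N and x of bail_crown in the frame of stand between -0.015 and 0.02 m and y of bail_crown in the frame of stand between -0.012 and 0.012 m), for 0.1 s.
At the end, for the whole second after the job is handed in: The rack hangs free, carried by the stand: crown over the hook's saddle (-15 to 20 mm along the hook, 10 mm across), crown over 210 mm and underside over 40 mm above the bench, rack within 0.3 rad of level, at rest (40 mm/s, 0.5 rad/s), fingers off (contact force between rack and stand above 1.2 N and x of bail_crown in the frame of stand between -0.015 and 0.02 m and y of bail_crown in the frame of stand between -0.01 and 0.01 m and height (world z) of bail_crown above 0.21 m and height (world z) of rack above 0.04 m and angle between rack's own z axis and vertical below 0.3 rad and linear speed of rack below 0.04 m/s and angular speed of rack below 0.5 rad/s and contact force between the fingers and rack below 0.1 N); the robot touches nothing.
It fails at once if the stand or its hook is loaded or hit with more than 15 N (contact force between any of rack, the arm, the fingers and stand above 15 N).
It fails at once if the rack is tilted more than 0.5 rad (angle between rack's own z axis and vertical above 0.5 rad).
It fails at once if the glass dish is pressed with more than 15 N (contact force between any of rack, the arm, the fingers and dish above 15 N).
It fails at once if the dish is moved more than 30 mm (distance of dish from where it was at the start of the episode above 0.03 m).
It fails at once if the bottle or a box is moved more than 20 mm (distance of any of bottle, tip_box, slide_box from where it was at the start of the episode above 0.02 m).
It also fails if it takes over 72 s, if anything falls off the work surface, if the arm or the gripper's body presses on something with over 40 N, if the wrist force passes 120 N, or if a joint passes its speed limit or range.

## Working session

There is one attempt and no reset: what is moved stays moved. The work goes in short steps, Python scripts to look and compute and a tool call to move; the robot and the scene stay as the last step left them, time stands still between calls to the robot, and variables do not carry over. Pictures are saved under pics/ and viewed, at most 10 in all, crops included, and the job is handed in when it is done.

Besides the shell and the picture viewer there is one more tool, called as name(argument=value, ...) on one line, values as JSON. carry_out: Moves the arm, as the interface text tells. Its arguments: {"type":"object","properties":{"steps":{"type":"array"},"claw":{"type":"number"}},"required":["steps"]}

```bash
mkdir -p pics; cat > h.py <<'E'
import numpy as np, cv2
from rig import ctrl, imaging
def cam(n, save=None):
    c=imaging.read_camera(n)
    if save: cv2.imwrite('pics/'+save,c['img'])
    return c
def ray(c,px):
    K=np.array(c['camera_matrix']);R=np.array(c['attitude'])
    d=R@np.linalg.inv(K)@np.array([px[0],px[1],1.0]);return np.array(c['eye']),d/np.linalg.norm(d)
def atz(c,px,z):
    o,d=ray(c,px);return o+d*(z-o[2])/d[2]
def proj(c,P):
    R=np.array(c['attitude']);p=np.array(c['camera_matrix'])@(R.T@(np.array(P)-np.array(c['eye'])));return p[:2]/p[2]
def tri(c1,p1,c2,p2):
    o1,d1=ray(c1,p1);o2,d2=ray(c2,p2)
    A=np.stack([d1,-d2],1);s=np.linalg.lstsq(A,o2-o1,rcond=None)[0]
    a=o1+s[0]*d1;b=o2+s[1]*d2;return (a+b)/2,np.linalg.norm(a-b)
E
python3 - <<'E'
from h import *
np.set_printoptions(precision=4,suppress=True)
s=cam('scene','s0.png');t=cam('top','t0.png')
for c in(s,t):print(c['eye'],np.array(c['attitude']).tolist(),c['camera_matrix'])
for n in('scene','top'):
  for l in('rack','bail','dish','stand','bottle','tip_box','slide_box'):
    for r in imaging.trace(n,l):print(n,l,round(r['confidence'],2),r['bbox'])
print(ctrl.sense())
E
```

```text
[ 1.3824 -0.5824  0.9249] [[0.6041869348805283, 0.46462328854543794, -0.6473664707574021], [0.7965744409782793, -0.37324636657186916, 0.4755589446336166], [-0.020671422297785767, -0.8030020856648631, -0.5956176145129238]] [[444.0893   0.     290.6425]
 [  0.     444.0893 214.6683]
 [  0.       0.       1.    ]]
[ 0.3459 -0.0174  1.6666] [[-0.016320475448770636, -0.9874897664442888, 0.15683623066412428], [-0.9997192875978811, 0.018810485091530646, 0.014405264850276088], [-0.01717521720128662, -0.1565571040177533, -0.9875195618799979]] [[523.1171   0.     279.5949]
 [  0.     523.1171 204.7685]
 [  0.       0.       1.    ]]
scene rack 0.77 [274.6, 278.5, 317.8, 345.5]
scene rack 0.61 [220.7, 258.9, 274.2, 293.1]
scene rack 0.59 [198.2, 224.2, 236.1, 270.5]
scene bail 0.62 [199.0, 222.6, 232.2, 254.7]
scene bail 0.59 [221.0, 262.3, 272.1, 284.1]
scene bail 0.58 [277.0, 275.2, 311.4, 327.0]
scene dish 0.96 [236.0, 256.3, 286.2, 305.7]
scene dish 0.85 [233.9, 206.8, 275.3, 245.7]
scene stand 0.8 [305.3, 165.3, 377.3, 264.0]
scene bottle 0.69 [321.6, 259.9, 343.8, 303.5]
scene bottle 0.4 
[... 741 characters left out ...]
op tip_box 0.24 [306.9, 187.3, 337.9, 222.3]
top slide_box 0.82 [403.3, 175.3, 433.4, 202.1]
top slide_box 0.43 [272.0, 142.3, 287.2, 169.4]
{'time_s': 0.8, 'qpos': array([-75.229 ,  15.8056,  86.2237,  -0.001 ,  77.9635,  -6.9329]), 'dq': array([-0.1112,  0.0843, -0.0383, -0.05  ,  0.0005,  0.0403]), 'tau': array([  0.0003, -41.6594, -24.6087,   0.0001,  -0.0002,  -0.    ]), 'tool_pos': array([ 0.2126, -0.5343,  0.2314]), 'eef_rot': array([[ 0.9291,  0.3698,  0.    ],
       [ 0.3698, -0.9291, -0.0001],
       [-0.    ,  0.0001, -1.    ]]), 'contact_force': array([-0.135 , -0.1856, -1.1132]), 'ft_torque': array([0.0249, 0.0205, 0.0186]), 'grasp_force': 0.0, 'finger_gap': 1.0024315091182898}
```

```bash
python3 - <<'E'
import cv2
t=cv2.imread('pics/t0.png')[110:310,120:380];cv2.imwrite('pics/t0c.png',cv2.resize(t,None,fx=3,fy=3,interpolation=cv2.INTER_CUBIC))
s=cv2.imread('pics/s0.png')[150:360,170:430];cv2.imwrite('pics/s0c.png',cv2.resize(s,None,fx=2.85,fy=2.85,interpolation=cv2.INTER_CUBIC))
E
```

```text
(no output)
```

View pics/t0c.png

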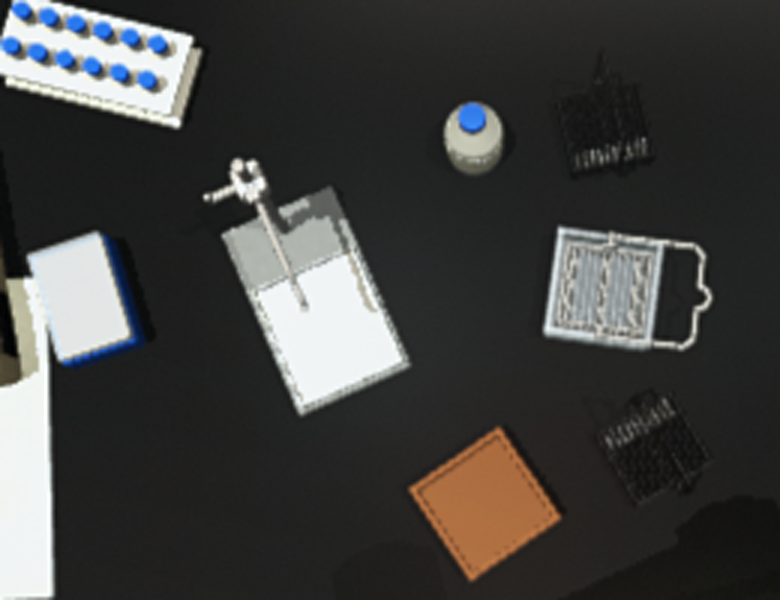

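View pics/s0c.png

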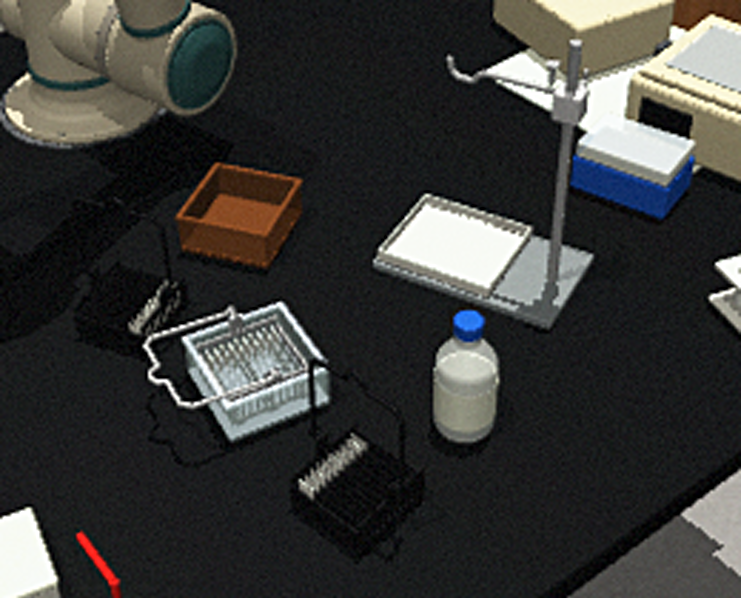

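The wanted rack is the stainless one in clear glass, top px (322,206) / scene (258,284). The look-alikes are two black racks, top (321,150) and (337,260), and a brown dish, top (282,280). The hook's free end is at top (221,212), and the bottle at top (278,155). I'll check the choice and the details in one close crop.

```bash
python3 - <<'E'
import cv2,numpy as np
t=cv2.imread('pics/t0.png');s=cv2.imread('pics/s0.png')
f=lambda im,x,y,w,h,k:cv2.resize(im[y:y+h,x:x+w],(w*k,h*k),interpolation=cv2.INTER_CUBIC)
a=f(t,298,180,66,50,6)   # 396x300
b=f(s,215,250,66,50,6)
c=f(t,180,155,66,50,6)
d=f(s,320,160,66,50,6)
cv2.imwrite('pics/m.png',np.vstack([np.hstack([a,b]),np.hstack([c,d])]))
E
```

```text
(no output)
```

View pics/m.png

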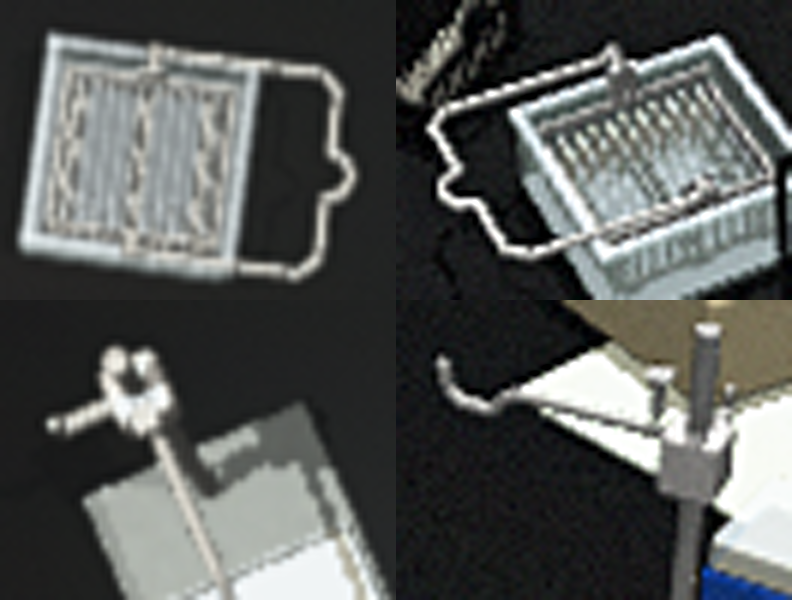

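```bash
cat > m1.py <<'E'
from h import *
from scipy.optimize import least_squares
np.set_printoptions(precision=4,suppress=True)
s=cam('scene');t=cam('top')
T=lambda x,y:np.array([298+(x+.5)/6-.5,180+(y+.5)/6-.5])
S=lambda x,y:np.array([215+(x-396+.5)/6-.5,250+(y+.5)/6-.5])
T2=lambda x,y:np.array([180+(x+.5)/6-.5,155+(y-300+.5)/6-.5])
S2=lambda x,y:np.array([320+(x-396+.5)/6-.5,160+(y-300+.5)/6-.5])
pr={'pivA':(T(157,50),S(614,50)),'pivB':(T(130,240),S(712,184)),'crown':(T(351,178),S(443,192)),
'cornA':(T(328,74),S(440,112)),'cornB':(T(296,273),S(520,250)),
'hooktip':(np.array([120+303.5/3-.5,110+306/3-.5]),S2(443,360)),'rodtop':(T2(117,354),S2(708,328)),'screw':(T2(145,358),S2(659,374)),'side':(T2(58,424),S2(728,389))}
for k,(a,b) in pr.items():
    p,e=tri(t,a,s,b);print(k,p,'gap',round(e,4))
def rz(a):return np.array([[np.cos(a),-np.sin(a),0],[np.sin(a),np.cos(a),0],[0,0,1]])
def rackpts(v):
    x,y,z,yaw,b=v;R=rz(yaw);P=np.array([x,y,z])
    d=np.array([-np.sin(b),0,np.cos(b)])
    f=lambda q,r:P+R@(np.array([0,q,0])+d*r)
    return {'pivA':f(.0525,0),'pivB':f(-.0525,0),'crown':f(0,.107),'cornA':f(.049,.095),'cornB':f(-.049,.095)}
def res(v):
    r=[]
    for k,P in rackpts(v).items():
        if k[:4]=='corn':continue
        r+=list(proj(t,P)-pr[k][0])+list(proj(s,P)-pr[k][1])
    return np.array(r)
p,_=tri(t,pr['pivA'][0],s,pr['pivA'][1])
o=min((least_squares(res,[p[0],p[1],.062,y0,1.5]) for y0 in(0,1.57,3.14,-1.57)),key=lambda o:o.cost)
print('rack pivot',o.x,'rms',np.sqrt(2*o.cost/12),o.fun);print(rackpts(o.x))
def st(v):
    x,y,yaw,h=v;R=rz(yaw);P=np.array([x,y,0]);f=lambda *q:P+R@np.array(q)
    return {'hooktip':f(-.017,0,h+.020),'rodtop':f(.115,0,.312),'screw':f(.094,0,h+.045)}
def res2(v):
    r=[]
    for k,P in st(v).items(): r+=list(proj(t,P)-pr[k][0])+list(proj(s,P)-pr[k][1])
    return np.array(r)
o2=min((least_squares(res2,[.35,.15,y0,.245]) for y0 in(0,1.57,3.14,-1.57)),key=lambda o:o.cost)
print('stand',o2.x,'rms',np.sqrt(2*o2.cost/12),o2.fun)
E
python3 m1.py
```

```text
pivA [ 0.6279 -0.1408  0.1448] gap 0.0323
pivB [ 0.5716 -0.1031 -0.0104] gap 0.0396
crown [ 0.581  -0.2283  0.0722] gap 0.0017
cornA [ 0.6155 -0.2228  0.1462] gap 0.0284
cornB [ 0.5496 -0.1953 -0.0142] gap 0.0308
hooktip [0.5534 0.1634 0.2613] gap 0.0008
rodtop [0.6749 0.2138 0.3152] gap 0.0014
screw [0.672  0.1981 0.2979] gap 0.0165
side [0.6566 0.2511 0.2599] gap 0.0007
rack pivot [ 0.6035 -0.1238  0.0745 -1.9017  4.6072] rms 11.16429491172821 [  2.97    -1.4012  13.0703  23.6917  -2.6847  -1.0388 -13.0573 -23.4888
  -1.6987   4.2246  -0.98    -0.7649]
{'pivA': array([ 0.6531, -0.1409,  0.0745]), 'pivB': array([ 0.5538, -0.1068,  0.0745]), 'crown': array([ 0.5689, -0.2244,  0.0633]), 'cornA': array([ 0.6191, -0.2291,  0.0646]), 'cornB': array([ 0.5264, -0.1972,  0.0646])}
stand [0.574  0.1685 0.3847 0.2459] rms 2.2443781485639076 [ 0.3628 -1.9764  0.9672 -0.597   1.2327 -1.6886  1.1323  2.0696  0.7301
  6.475   1.4411 -0.8032]
```

```bash
python3 - <<'E'
p=open('m1.py').read()
p=p.replace("'pivA':(T(157,50),S(614,50)),'pivB':(T(130,240),S(712,184))","'pivB':(T(157,50),S(712,184)),'pivA':(T(130,240),S(614,50))")
p=p.replace("'cornA':(T(328,74),S(440,112)),'cornB':(T(296,273),S(520,250))","'cornB':(T(328,74),S(520,250)),'cornA':(T(296,273),S(440,112))")
p=p.replace(",'screw':f(.094,0,h+.045)}",",'side':f(.115,.043,h+.0)}").replace("rms',np.sqrt(2*o2","rms',np.sqrt(2*o2")
open('m1.py','w').write(p)
E
python3 m1.py
```

```text
pivB [ 0.6504 -0.1305  0.0708] gap 0.0031
pivA [ 0.5505 -0.1154  0.0727] gap 0.0009
crown [ 0.581  -0.2283  0.0722] gap 0.0017
cornB [ 0.6347 -0.2193  0.0736] gap 0.0004
cornA [ 0.5323 -0.2002  0.0688] gap 0.0015
hooktip [0.5534 0.1634 0.2613] gap 0.0008
rodtop [0.6749 0.2138 0.3152] gap 0.0014
screw [0.672  0.1981 0.2979] gap 0.0165
side [0.6566 0.2511 0.2599] gap 0.0007
rack pivot [ 0.5999 -0.1228  0.0714  1.4042  1.5567] rms 0.4405109744091451 [-0.31    0.887   0.1292 -0.3176 -0.1268 -0.6929 -0.617   0.3322 -0.2351
 -0.5102 -0.1373  0.0806]
{'pivA': array([ 0.5481, -0.114 ,  0.0714]), 'pivB': array([ 0.6517, -0.1315,  0.0714]), 'crown': array([ 0.5822, -0.2283,  0.0729]), 'cornA': array([ 0.5358, -0.2083,  0.0727]), 'cornB': array([ 0.6325, -0.2246,  0.0727])}
stand [0.5697 0.1675 0.4287 0.2506] rms 1.1130768768912966 [ 0.7756 -0.7592 -0.3649 -2.3693 -0.1392  0.6658  0.3792  0.7157 -0.6716
  0.7243  0.3346  2.395 ]
```

```bash
cat >> h.py <<'E'
from scipy.spatial.transform import Rotation as Ro
YAW=1.40
def rot(phi,yaw=YAW):
    u=np.array([np.cos(yaw),np.sin(yaw),0]);z=np.cos(phi)*np.array([0,0,-1.])+np.sin(phi)*u
    x=np.array([-np.sin(yaw),np.cos(yaw),0]);return np.stack([x,np.cross(z,x),z],1)
def go(p,R,n=1,R0=None,p0=None):
    s=ctrl.sense();R0=s['eef_rot'] if R0 is None else R0;p0=s['tool_pos'] if p0 is None else p0
    rv=Ro.from_matrix(R@np.array(R0).T).as_rotvec(degrees=True)/6
    d=(np.array(p)-p0)*1000
    print('total',d.round(1),rv.round(2),'| per row n=%d'%n,(d/n).round(1),(rv/n).round(3))
E
python3 - <<'E'
from h import *
go([.60,-.36,.25],rot(np.radians(45)),22)
E
```

```text
total [387.4 174.3  18.7] [ 1.03 -9.89 23.11] | per row n=22 [17.6  7.9  0.8] [ 0.047 -0.45   1.051]
```

carry_out(steps=[[[17.6, 7.9, 5], [0.047, -0.45, 1.051]], [[17.6, 7.9, 5], [0.047, -0.45, 1.051]], [[17.6, 7.9, 5], [0.047, -0.45, 1.051]], [[17.6, 7.9, 5], [0.047, -0.45, 1.051]], [[17.6, 7.9, 0], [0.047, -0.45, 1.051]], [[17.6, 7.9, 0], [0.047, -0.45, 1.051]], [[17.6, 7.9, 0], [0.047, -0.45, 1.051]], [[17.6, 7.9, 0], [0.047, -0.45, 1.051]], [[17.6, 7.9, 0], [0.047, -0.45, 1.051]], [[17.6, 7.9, 0], [0.047, -0.45, 1.051]]], claw=14)

```text
time_s: 2.0
tool_pos: [0.3891, -0.455, 0.2514]
eef_rot: [[0.014, 0.939, 0.343], [0.956, -0.113, 0.269], [0.291, 0.324, -0.9]]
contact_force: [0.1, -0.6, -1.1]
finger_gap: 0.163
grasp_force: 0.0
```

carry_out(steps=[[[17.6, 7.9, 0], [0.047, -0.45, 1.051]], [[17.6, 7.9, 0], [0.047, -0.45, 1.051]], [[17.6, 7.9, 0], [0.047, -0.45, 1.051]], [[17.6, 7.9, 0], [0.047, -0.45, 1.051]], [[17.6, 7.9, 0], [0.047, -0.45, 1.051]], [[17.6, 7.9, 0], [0.047, -0.45, 1.051]], [[17.6, 7.9, 0], [0.047, -0.45, 1.051]], [[17.6, 7.9, 0], [0.047, -0.45, 1.051]], [[17.6, 7.9, 0], [0.047, -0.45, 1.051]], [[17.6, 7.9, 0], [0.047, -0.45, 1.051]]])

```text
time_s: 3.0
tool_pos: [0.5652, -0.3764, 0.2509]
eef_rot: [[-0.922, 0.33, 0.2], [0.376, 0.655, 0.655], [0.086, 0.68, -0.728]]
contact_force: [1.0, -0.1, 0.5]
finger_gap: 0.16
grasp_force: 0.0
```

```bash
python3 - <<'E'
from h import *
s=ctrl.sense();print(s['qpos'],s['tool_pos'],s['finger_gap'],s['contact_force'])
go([.60,-.36,.25],rot(np.radians(45)),2)
E
```

```text
[ -56.38488734   36.88940855   61.89708228   33.94192278  108.59187891
 -119.17384085] [ 0.56515962 -0.37635162  0.25092115] 0.16024973326825612 [ 0.96313987 -0.10743421  0.46984779]
total [34.8 16.4 -0.9] [ 0.09 -0.88  2.05] | per row n=2 [17.4  8.2 -0.5] [ 0.045 -0.44   1.027]
```

carry_out(steps=[[[17.4, 18, -10], [0.045, -0.44, 1.027]], [[17.4, 20, -20], [0.045, -0.44, 1.027]], [[2, 25, -40], [0, 0, 0]], [[2, 25, -40], [0, 0, 0]], [[1, 20, -32], [0, 0, 0]], [[0, 10, 0], [0, 0, 0]], [[0, 0, 0], [0, 0, 0]], [[0, 0, 0], [0, 0, 0]]])

```text
time_s: 3.8
tool_pos: [0.6055, -0.2598, 0.1113]
eef_rot: [[-0.985, 0.122, 0.124], [0.174, 0.698, 0.694], [-0.002, 0.705, -0.709]]
contact_force: [0.6, -0.3, -0.2]
finger_gap: 0.167
grasp_force: 0.0
```

```bash
python3 - <<'E'
from h import *
s=ctrl.sense();print(s['time_s'],s['qpos'],s['tool_pos'],s['contact_force'])
go([.6132,-.2096,.0592],rot(np.radians(45)),5)
t=cam('top','t1.png');c=cam('scene','s1.png')
for C in(t,c):
  print(proj(C,[.6112,-.2215,.0712]),proj(C,[.5556,-.2117,.0712]),proj(C,[.5815,-.2285,.0722]),proj(C,s['tool_pos']))
f=lambda im,x,y,w,h,k:cv2.resize(im[y:y+h,x:x+w],(w*k,h*k),interpolation=cv2.INTER_CUBIC)
cv2.imwrite('pics/m1.png',np.hstack([f(t['img'],300,170,80,100,5),f(c['img'],200,220,80,100,5)]))
E
```

```text
3.8 [ -47.71265841   40.51031667   76.61921002   34.05439893   93.39666528
 -135.21099944] [ 0.60550334 -0.25976859  0.11133129] [ 0.63116309 -0.25483242 -0.17917101]
total [  7.7  50.2 -52.1] [0.03 0.02 0.04] | per row n=5 [  1.5  10.  -10.4] [0.006 0.003 0.008]
[353.21467727 199.55642954] [350.71156759 217.47759892] [355.9058558  208.98302478] [367.66140548 198.96231383]
[230.08359091 287.14108161] [222.71531865 273.99144817] [222.10849612 281.75597629] [214.5170815  281.56747405]
```

View pics/m1.png

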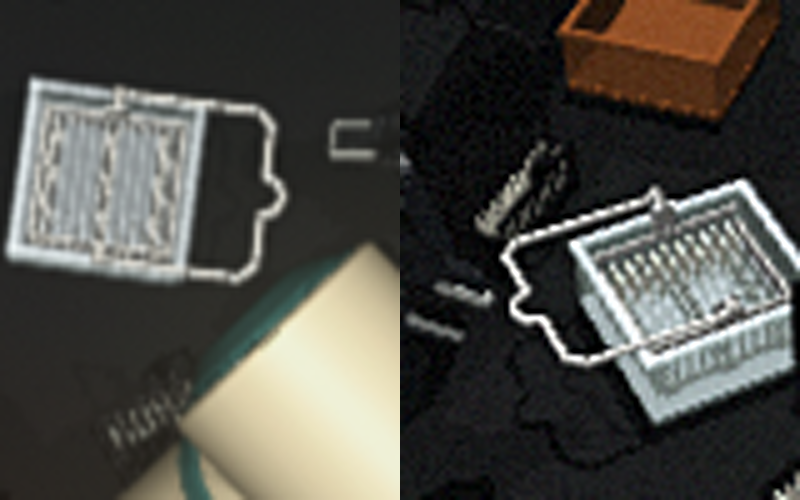

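The top crop shows the fingers at px (368,198), in line with the far straight piece of the bar at (353,199.6). In the scene view the projected point (230,287) also lies on the bar, so the choice is confirmed. Advancing.

carry_out(steps=[[[1.5, 10, -10.4], [0, 0, 0]], [[1.5, 10, -10.4], [0, 0, 0]], [[1.5, 10, -10.4], [0, 0, 0]], [[1.5, 10, -10.4], [0, 0, 0]], [[1.5, 10, -10.4], [0, 0, 0]], [[0, 0, 0], [0, 0, 0]]])

```text
time_s: 4.5
tool_pos: [0.611, -0.2056, 0.0556]
eef_rot: [[-0.985, 0.125, 0.118], [0.172, 0.694, 0.699], [0.005, 0.709, -0.706]]
contact_force: [-1.1, -0.2, -0.1]
finger_gap: 0.166
grasp_force: 0.0
```

```bash
python3 - <<'E'
from h import *
s=ctrl.sense();print(s['time_s'],s['tool_pos'],s['contact_force'],s['ft_torque'])
t=cam('top','t2.png');c=cam('scene','s2.png')
f=lambda im,x,y,w,h,k:cv2.resize(im[y:y+h,x:x+w],(w*k,h*k),interpolation=cv2.INTER_CUBIC)
cv2.imwrite('pics/m2.png',np.hstack([f(t['img'],310,180,56,50,7),f(c['img'],205,255,56,50,7)]))
# arc plan: bail b, tool phi=45deg*b/1.474
pv=np.array([.600,-.1235,.062]);y=np.array([-np.sin(YAW),np.cos(YAW),0]);u=np.array([np.cos(YAW),np.sin(YAW),0])
R0=s['eef_rot'];p0=s['tool_pos']
for i,b in enumerate(np.linspace(1.474,0,19)[1:]):
  R=rot(np.radians(45)*b/1.474);P=pv-.028*y+.095*(-np.sin(b)*u+np.array([0,0,np.cos(b)]))+.017*R[:,2]
  print(((P-p0)*1000).round(1).tolist(),(Ro.from_matrix(R@R0.T).as_rotvec(degrees=True)/6).round(3).tolist());p0,R0=P,R
E
```

```text
4.5 [ 0.61102226 -0.20557484  0.05555786] [-1.10402739 -0.20610733 -0.13939298] [-0.33200346  0.07783887  0.05037149]
[2.6, -3.5, 10.8] [-0.44, 0.024, 0.019]
[0.2, 1.1, 7.1] [-0.411, 0.071, 0.0]
[0.3, 1.7, 7.0] [-0.411, 0.071, -0.0]
[0.4, 2.3, 6.8] [-0.411, 0.071, 0.0]
[0.5, 2.8, 6.5] [-0.411, 0.071, -0.0]
[0.6, 3.4, 6.3] [-0.411, 0.071, 0.0]
[0.7, 3.9, 5.9] [-0.411, 0.071, 0.0]
[0.7, 4.3, 5.6] [-0.411, 0.071, 0.0]
[0.8, 4.8, 5.2] [-0.411, 0.071, 0.0]
[0.9, 5.2, 4.7] [-0.411, 0.071, 0.0]
[1.0, 5.6, 4.2] [-0.411, 0.071, -0.0]
[1.0, 5.9, 3.7] [-0.411, 0.071, -0.0]
[1.1, 6.2, 3.2] [-0.411, 0.071, -0.0]
[1.1, 6.4, 2.7] [-0.411, 0.071, 0.0]
[1.1, 6.6, 2.1] [-0.411, 0.071, 0.0]
[1.2, 6.8, 1.5] [-0.411, 0.071, 0.0]
[1.2, 6.9, 0.9] [-0.411, 0.071, -0.0]
[1.2, 6.9, 0.3] [-0.411, 0.071, 0.0]
```

View pics/m2.png

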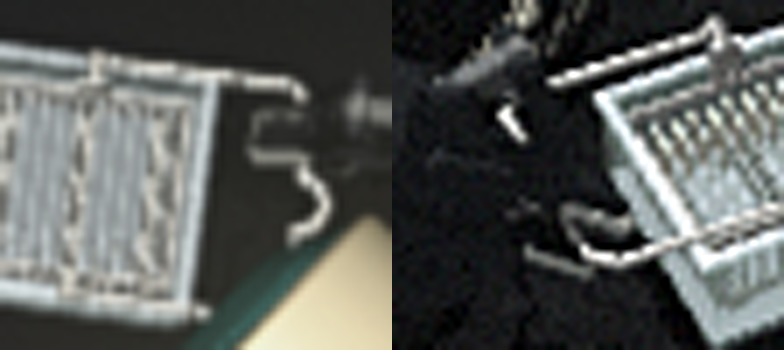

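carry_out(steps=[[[1.5, -1, 4.5], [-0.2, 0.02, 0]], [[1, -2, 5], [-0.22, 0.02, 0]], [[0.2, 1.1, 7.1], [-0.411, 0.071, 0]], [[0.3, 1.7, 7], [-0.411, 0.071, 0]], [[0.4, 2.3, 6.8], [-0.411, 0.071, 0]], [[0.5, 2.8, 6.5], [-0.411, 0.071, 0]], [[0.6, 3.4, 6.3], [-0.411, 0.071, 0]], [[0.7, 3.9, 5.9], [-0.411, 0.071, 0]], [[0.7, 4.3, 5.6], [-0.411, 0.071, 0]], [[0, 0, 0], [0, 0, 0]]])

```text
time_s: 5.6
tool_pos: [0.6188, -0.19, 0.1152]
eef_rot: [[-0.985, 0.151, 0.078], [0.17, 0.895, 0.412], [-0.007, 0.419, -0.908]]
contact_force: [-0.5, -1.3, 0.5]
finger_gap: 0.165
grasp_force: 0.5
```

```bash
python3 - <<'E'
from h import *
s=ctrl.sense();print(s['time_s'],s['tool_pos'],s['contact_force'],s['ft_torque'])
t=cam('top','t3.png');c=cam('scene','s3.png')
f=lambda im,x,y,w,h,k:cv2.resize(im[y:y+h,x:x+w],(w*k,h*k),interpolation=cv2.INTER_CUBIC)
cv2.imwrite('pics/m3.png',np.hstack([f(t['img'],295,175,66,60,6),f(c['img'],210,240,66,60,6)]))
pv=np.array([.600,-.1235,.062]);y=np.array([-np.sin(YAW),np.cos(YAW),0]);u=np.array([np.cos(YAW),np.sin(YAW),0])
b=1.474*10/18
R=rot(np.radians(25));go(pv-.028*y+.095*(-np.sin(b)*u+np.array([0,0,np.cos(b)]))+.017*R[:,2],R)
E
```

```text
5.6 [ 0.61878382 -0.18997625  0.11520068] [-0.48805666 -1.28791944  0.54277232] [-0.36344795  0.06632553 -0.00777447]
total [-1.1  1.8 -1.6] [0.03 0.04 0.02] | per row n=1 [-1.1  1.8 -1.6] [0.031 0.042 0.017]
```

View pics/m3.png

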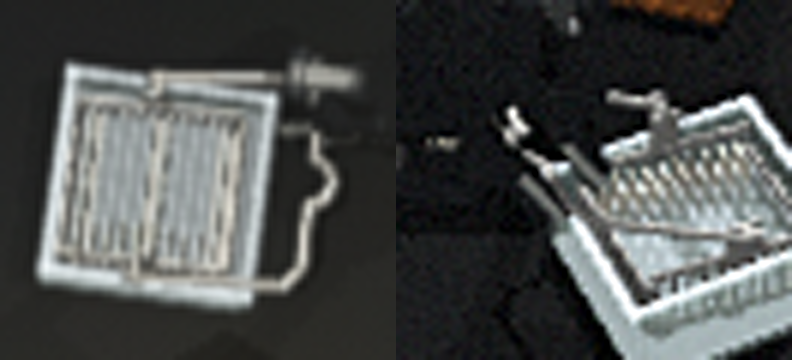

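The bail is halfway up between the fingers, with the crown at top px (350,205). The rack and dish haven't moved. Continuing the arc.

carry_out(steps=[[[0.2, 6, 4.2], [-0.411, 0.071, 0]], [[1, 5.6, 4.2], [-0.411, 0.071, 0]], [[1, 5.9, 3.7], [-0.411, 0.071, 0]], [[1.1, 6.2, 3.2], [-0.411, 0.071, 0]], [[1.1, 6.4, 2.7], [-0.411, 0.071, 0]], [[1.1, 6.6, 2.1], [-0.411, 0.071, 0]], [[1.2, 6.8, 1.5], [-0.411, 0.071, 0]], [[1.2, 6.9, 0.9], [-0.411, 0.071, 0]], [[1.2, 6.9, 0.3], [-0.411, 0.071, 0]], [[0, 0, 0], [0, 0, 0]]])

```text
time_s: 6.7
tool_pos: [0.6267, -0.1327, 0.1344]
eef_rot: [[-0.985, 0.169, 0.01], [0.17, 0.985, 0.042], [-0.002, 0.043, -0.999]]
contact_force: [-0.4, 0.3, 0.2]
finger_gap: 0.165
grasp_force: 0.0
```

```bash
python3 - <<'E'
from h import *
s=ctrl.sense();print(s['time_s'],s['tool_pos'],s['contact_force'],s['ft_torque'])
t=cam('top','t4.png');c=cam('scene','s4.png')
f=lambda im,x,y,w,h,k:cv2.resize(im[y:y+h,x:x+w],(w*k,h*k),interpolation=cv2.INTER_CUBIC)
cv2.imwrite('pics/m4.png',np.hstack([f(t['img'],290,165,66,70,6),f(c['img'],215,230,66,70,6)]))
pv=np.array([.600,-.1235,.062]);y=np.array([-np.sin(YAW),np.cos(YAW),0]);u=np.array([np.cos(YAW),np.sin(YAW),0])
b=0
R=rot(np.radians(0));go(pv-.028*y+.095*(-np.sin(b)*u+np.array([0,0,np.cos(b)]))+.017*R[:,2],R)
E
```

```text
6.7 [ 0.6266614  -0.13267246  0.13441591] [-0.43441468  0.28155423  0.21882961] [-0.04866597 -0.00385913 -0.02498333]
total [1.  6.1 5.8] [-0.4   0.09  0.01] | per row n=1 [1.  6.1 5.8] [-0.403  0.093  0.012]
```

View pics/m4.png

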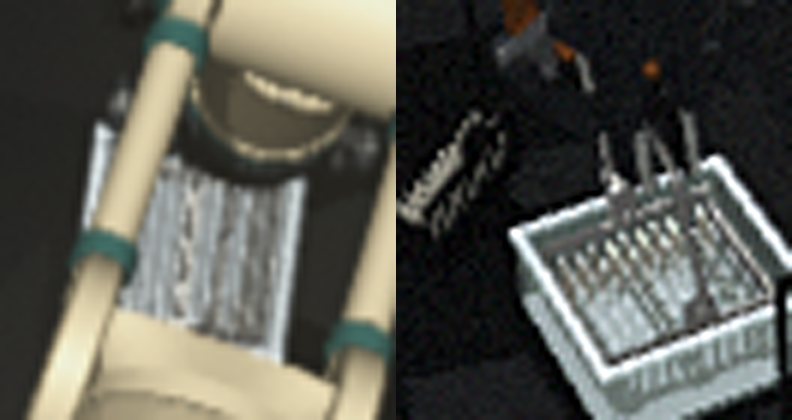

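The bail is nearly upright between the fingers, at scene px (248-262, 250-280). The rack is standing and the dish is in place. I'll finish the arc and pinch.

carry_out(steps=[[[0.5, 3, 2], [-0.2, 0.045, 0]], [[0.5, 3, 2], [-0.2, 0.045, 0]], [[0, 0, 0], [0, 0, 0]], [[0, 0, 0], [0, 0, 0]]])

```text
time_s: 7.2
tool_pos: [0.628, -0.1283, 0.1389]
eef_rot: [[-0.985, 0.171, 0.002], [0.171, 0.985, -0.001], [-0.002, -0.001, -1.0]]
contact_force: [-0.1, -0.3, -0.2]
finger_gap: 0.163
grasp_force: 0.0
```

carry_out(steps=[[[0, 0, 0], [0, 0, 0]], [[0, 0, 0], [0, 0, 0]], [[0, 0, 0], [0, 0, 0]], [[0, 0, 0], [0, 0, 0]], [[0, 0, 0], [0, 0, 0]], [[0, 0, 0], [0, 0, 0]]], claw=0)

```text
time_s: 7.8
tool_pos: [0.628, -0.1287, 0.139]
eef_rot: [[-0.985, 0.172, 0.002], [0.172, 0.985, -0.001], [-0.002, -0.001, -1.0]]
contact_force: [-0.5, -0.9, 1.8]
finger_gap: 0.03
grasp_force: 58.6
```

```bash
python3 - <<'E'
from h import *
s=ctrl.sense();print(s['time_s'],s['tool_pos'],s['contact_force'],s['ft_torque'],s['qpos'])
R=rot(0);go([.6277,-.1266,.1402],R)
c=cam('scene','s5.png')
f=lambda im,x,y,w,h,k:cv2.resize(im[y:y+h,x:x+w],(w*k,h*k),interpolation=cv2.INTER_CUBIC)
cv2.imwrite('pics/m5.png',f(c['img'],205,210,90,90,6))
E
```

```text
7.8 [ 0.62800621 -0.12869955  0.13895817] [-0.52799902 -0.87098708  1.7904115 ] [-0.17182613  0.0567122   0.02891812] [-1.77737777e+01  2.47716274e+01  8.58902185e+01 -4.23256307e-02
  6.92171872e+01 -9.78807490e+01]
total [-0.3  2.1  1.2] [0.01 0.02 0.02] | per row n=1 [-0.3  2.1  1.2] [0.012 0.017 0.015]
```

View pics/m5.png

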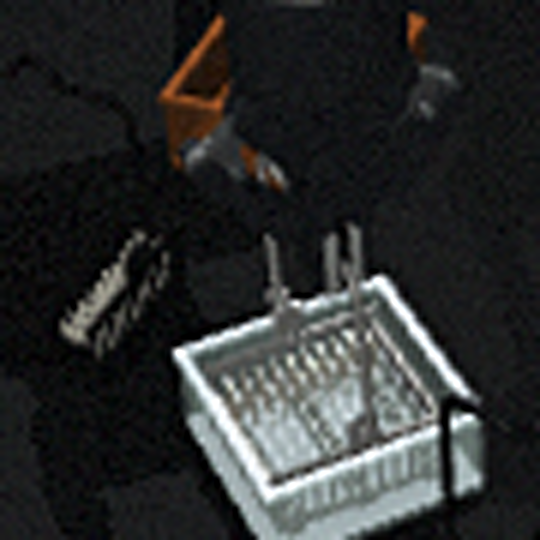

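carry_out(steps=[[[0, 0, 2], [0, 0, 0]], [[0, 0, 4], [0, 0, 0]], [[0, 0, 7], [0, 0, 0]], [[0, 0, 10], [0, 0, 0]], [[0, 0, 10], [0, 0, 0]], [[0, 0, 10], [0, 0, 0]], [[0, 0, 10], [0, 0, 0]], [[0, 0, 10], [0, 0, 0]], [[0, 0, 7], [0, 0, 0]], [[0, 0, 0], [0, 0, 0]]])

```text
time_s: 8.85
tool_pos: [0.6286, -0.1287, 0.2104]
eef_rot: [[-0.985, 0.171, 0.004], [0.171, 0.985, -0.002], [-0.004, -0.001, -1.0]]
contact_force: [-0.2, 0.4, -2.5]
finger_gap: 0.031
grasp_force: 58.6
```

```bash
python3 - <<'E'
from h import *
s=ctrl.sense();print(s['time_s'],s['tool_pos'],s['contact_force'],s['ft_torque'],s['finger_gap'],s['grasp_force'])
c=cam('scene','s6.png');t=cam('top','t6.png')
f=lambda im,x,y,w,h,k:cv2.resize(im[y:y+h,x:x+w],(w*k,h*k),interpolation=cv2.INTER_CUBIC)
cv2.imwrite('pics/m6.png',np.hstack([f(c['img'],205,180,100,120,5)]))
E
```

```text
8.85 [ 0.62864062 -0.12868256  0.21042641] [-0.20191178  0.37375591 -2.48845193] [ 0.00244484 -0.13627713  0.00944561] 0.03066218654423075 58.581582214683294
```

View pics/m6.png

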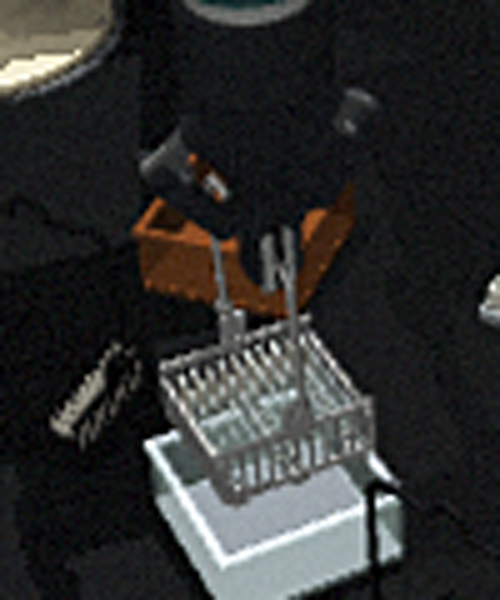

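The rack hangs level from the bail above the dish, with its ears at scene px (251,244) and (265,262). The dish has not moved. Next I'll check the rack's offset from the tool and plan the transfer.

```bash
python3 - <<'E'
from h import *
np.set_printoptions(precision=4,suppress=True)
c=cam('scene');s=ctrl.sense();print(s['tool_pos'])
F=lambda x,y:[205+(x+.5)/5-.5,180+(y+.5)/5-.5]
for p,q in((F(231,318),[.5505,-.1154,.0727]),(F(299,412),[.6504,-.1305,.0708])):
  q=np.array(q)+[0,0,.0715];print(atz(c,p,q[2]),q,proj(c,q),p)
yw=.395
for X in(-45,0):
  P=np.array([.5693+X/1000*np.cos(yw)+.0285*np.sin(yw),.169+X/1000*np.sin(yw)-.0285*np.cos(yw),.262]);print(X,P)
  go(P,rot(0,yw),12)
E
```

```text
[ 0.6276 -0.1283  0.2084]
[ 0.5699 -0.1226  0.1442] [ 0.5505 -0.1154  0.1442] [249.1579 238.5979] [250.8, 243.2]
[ 0.6533 -0.1351  0.1423] [ 0.6504 -0.1305  0.1423] [265.2165 260.6648] [264.4, 262.0]
-45 [0.5387 0.1254 0.262 ]
total [-88.9 253.7  53.6] [ 0.01  0.   -9.58] | per row n=12 [-7.4 21.1  4.5] [ 0.001  0.    -0.799]
0 [0.5803 0.1427 0.262 ]
total [-47.3 271.   53.6] [ 0.01  0.   -9.58] | per row n=12 [-3.9 22.6  4.5] [ 0.001  0.    -0.799]
```

carry_out(steps=[[[-1.4, 4, 6], [0, 0, -0.48]], [[-2.8, 8, 10], [0, 0, -0.48]], [[-4.2, 12, 12], [0, 0, -0.48]], [[-5.3, 15, 12], [0, 0, -0.48]], [[-5.3, 15, 8], [0, 0, -0.48]], [[-5.3, 15, 5], [0, 0, -0.48]], [[-5.3, 15, 1], [0, 0, -0.48]], [[-5.3, 15, 0], [0, 0, -0.48]], [[-5.3, 15, 0], [0, 0, -0.48]], [[-5.3, 15, 0], [0, 0, -0.48]]])

```text
time_s: 10.0
tool_pos: [0.5817, 0.0011, 0.2621]
eef_rot: [[-0.779, 0.627, -0.001], [0.627, 0.779, -0.001], [-0.0, -0.002, -1.0]]
contact_force: [-0.6, -0.2, -2.9]
finger_gap: 0.03
grasp_force: 58.6
```

carry_out(steps=[[[-5.2, 15, 0], [0, 0, -0.48]], [[-5.2, 15, 0], [0, 0, -0.48]], [[-5.2, 15, 0], [0, 0, -0.48]], [[-5.2, 15, 0], [0, 0, -0.48]], [[-5.2, 15, 0], [0, 0, -0.48]], [[-5.2, 15, 0], [0, 0, -0.48]], [[-4.2, 12, 0], [0, 0, -0.48]], [[-3.5, 10, 0], [0, 0, -0.48]], [[-2.5, 7, 0], [0, 0, -0.48]], [[-2, 5, 0], [0, 0, -0.48]]])

```text
time_s: 11.0
tool_pos: [0.5383, 0.125, 0.2621]
eef_rot: [[-0.382, 0.924, -0.002], [0.924, 0.382, -0.002], [-0.001, -0.002, -1.0]]
contact_force: [0.1, -0.2, -2.5]
finger_gap: 0.03
grasp_force: 58.6
```

carry_out(steps=[[[0, 0, 0], [0, 0, 0]], [[0, 0, 0], [0, 0, 0]], [[0, 0, 0], [0, 0, 0]]])

```text
time_s: 11.3
tool_pos: [0.539, 0.1242, 0.2626]
eef_rot: [[-0.384, 0.924, -0.0], [0.924, 0.384, -0.002], [-0.002, -0.001, -1.0]]
contact_force: [0.0, 0.5, -3.0]
finger_gap: 0.026
grasp_force: 58.5
```

```bash
python3 - <<'E'
from h import *
np.set_printoptions(precision=4,suppress=True)
s=ctrl.sense();print(s['time_s'],s['tool_pos'],s['contact_force'],s['ft_torque'],s['finger_gap'],s['qpos'])
go([.5387,.1254,.262],rot(0,.395))
c=cam('scene','s7.png');t=cam('top','t7.png')
for l in('rack','bail','stand'):
  for r in imaging.trace('scene',l):print(l,round(r['confidence'],2),r['bbox'])
f=lambda im,x,y,w,h,k:cv2.resize(im[y:y+h,x:x+w],(w*k,h*k),interpolation=cv2.INTER_CUBIC)
a=f(c['img'],270,130,110,130,4)
cv2.imwrite('pics/m7.png',np.hstack([a,f(t['img'],190,155,88,130,4)]))
yw=.395
for X in(-45,):
  print(proj(c,[.5693+X/1000*np.cos(yw),.169+X/1000*np.sin(yw),.290]),proj(c,[.5534,.1634,.2613]))
E
```

```text
11.3 [0.539  0.1242 0.2626] [ 0.0004  0.5387 -3.0181] [-0.0623 -0.0789  0.0001] 0.02589323870627207 [  5.8449  13.0271  85.6482  -0.1237  81.3636 -16.6881]
total [-0.3  1.2 -0.6] [ 0.02 -0.    0.01] | per row n=1 [-0.3  1.2 -0.6] [ 0.021 -0.004  0.013]
rack 0.96 [194.4, 219.0, 235.3, 271.2]
rack 0.86 [273.8, 282.6, 317.1, 345.4]
rack 0.65 [299.8, 156.4, 338.8, 214.7]
bail 0.45 [306.6, 158.0, 331.9, 200.0]
bail 0.45 [276.5, 272.2, 313.3, 327.1]
stand 0.88 [302.6, 165.1, 379.6, 265.2]
[318.9097 158.7345] [327.5485 169.5548]
```

View pics/m7.png

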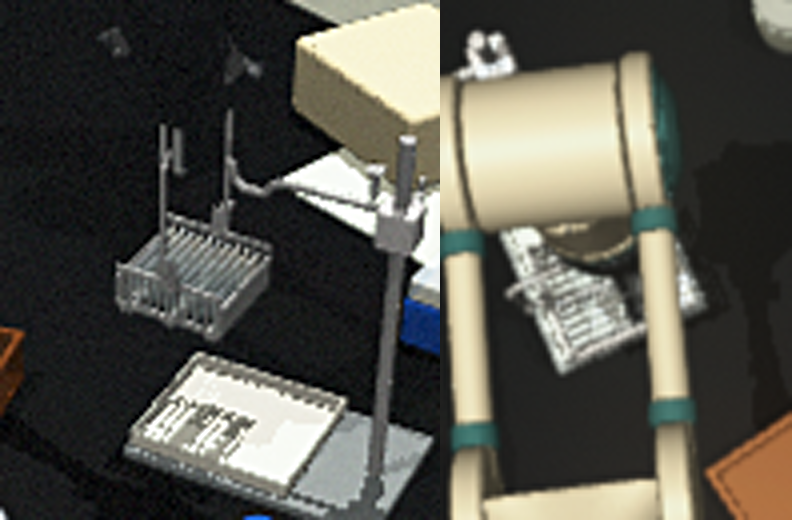

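The rack hangs level on the -x side of the hook, legs at scene px (311,160) and (327,160), hook tip at (327.5,170). I'll check the lateral fit numerically.

```bash
python3 - <<'E'
from h import *
c=cam('scene');yw=.395;cen=np.array([.5278,.1517]);y=np.array([-np.sin(yw),np.cos(yw)])
for sgn in(1,-1):
  for z in(.27,.235,.195):
    print(sgn,z,(4*(proj(c,[*(cen+sgn*.0525*y),z])-[270,130])).round(0))
# edge columns of bail legs in rows of crop
im=c['img'].astype(int).sum(2)
for r in(161,164,168,172):print(r,im[r,306:334].tolist())
E
```

```text
1 0.27 [227. 108.]
1 0.235 [226. 148.]
1 0.195 [225. 193.]
-1 0.27 [161. 172.]
-1 0.235 [161. 214.]
-1 0.195 [161. 260.]
161 [80, 65, 38, 42, 292, 244, 60, 8, 48, 38, 45, 49, 53, 58, 65, 65, 43, 57, 63, 52, 121, 324, 104, 26, 56, 52, 82, 67]
164 [58, 48, 70, 13, 367, 196, 20, 241, 332, 164, 63, 41, 74, 16, 59, 40, 63, 58, 57, 23, 182, 301, 95, 21, 64, 80, 72, 72]
168 [47, 58, 53, 21, 332, 348, 362, 264, 334, 146, 62, 29, 42, 60, 70, 55, 56, 41, 42, 28, 189, 209, 56, 45, 53, 80, 75, 66]
172 [93, 53, 39, 15, 392, 259, 25, 213, 341, 278, 160, 57, 42, 59, 52, 23, 54, 57, 35, 46, 315, 281, 310, 157, 62, 43, 64, 64]
```

carry_out(steps=[[[2, 1.5, 0], [0, 0, 0]], [[5, 2.4, 0], [0, 0, 0]], [[7, 3, 0], [0, 0, 0]], [[8, 3.3, 0], [0, 0, 0]], [[8, 3.3, 0], [0, 0, 0]], [[7, 3, 0], [0, 0, 0]], [[4, 1.7, 0], [0, 0, 0]], [[2.4, 1, 0], [0, 0, 0]], [[0, 0, 0], [0, 0, 0]], [[0, 0, 0], [0, 0, 0]]])

```text
time_s: 12.6
tool_pos: [0.5822, 0.1437, 0.2628]
eef_rot: [[-0.383, 0.924, -0.0], [0.924, 0.383, -0.002], [-0.002, -0.001, -1.0]]
contact_force: [-0.2, -0.5, -2.7]
finger_gap: 0.029
grasp_force: 58.5
```

carry_out(steps=[[[0, 0, -2], [0, 0, 0]], [[0, 0, -3], [0, 0, 0]], [[0, 0, -3], [0, 0, 0]], [[0, 0, -3], [0, 0, 0]], [[0, 0, -3], [0, 0, 0]], [[0, 0, -2], [0, 0, 0]], [[0, 0, 0], [0, 0, 0]]])

```text
time_s: 13.3
tool_pos: [0.5822, 0.1437, 0.2464]
eef_rot: [[-0.383, 0.924, -0.001], [0.924, 0.383, -0.002], [-0.002, -0.001, -1.0]]
contact_force: [0.5, 0.2, -3.1]
finger_gap: 0.032
grasp_force: 58.5
```

carry_out(steps=[[[0, 0, -2], [0, 0, 0]], [[0, 0, -2], [0, 0, 0]], [[0, 0, -2], [0, 0, 0]], [[0, 0, -2], [0, 0, 0]], [[0, 0, -2], [0, 0, 0]], [[0, 0, -2], [0, 0, 0]], [[0, 0, 0], [0, 0, 0]]])

```text
time_s: 14.0
tool_pos: [0.5822, 0.1437, 0.2344]
eef_rot: [[-0.383, 0.924, -0.001], [0.924, 0.383, -0.002], [-0.002, -0.001, -1.0]]
contact_force: [-0.3, -0.1, -4.1]
finger_gap: 0.029
grasp_force: 58.5
```

carry_out(steps=[[[0, 0, -1], [0, 0, 0]], [[0, 0, -1], [0, 0, 0]], [[0, 0, -1], [0, 0, 0]], [[0, 0, 0], [0, 0, 0]], [[0, 0, 0], [0, 0, 0]]])

```text
time_s: 14.5
tool_pos: [0.5824, 0.1437, 0.2318]
eef_rot: [[-0.383, 0.924, 0.0], [0.924, 0.383, -0.002], [-0.002, -0.001, -1.0]]
contact_force: [0.3, 1.0, -3.0]
finger_gap: 0.03
grasp_force: 58.5
```

carry_out(steps=[[[0, 0, -1], [0, 0, 0]], [[0, 0, -1], [0, 0, 0]], [[0, 0, 0], [0, 0, 0]], [[0, 0, 0], [0, 0, 0]]])

```text
time_s: 14.9
tool_pos: [0.5824, 0.1437, 0.2298]
eef_rot: [[-0.383, 0.924, -0.0], [0.924, 0.383, -0.002], [-0.002, -0.001, -1.0]]
contact_force: [0.1, 0.4, -2.9]
finger_gap: 0.033
grasp_force: 58.5
```

carry_out(steps=[[[0, 0, -1], [0, 0, 0]], [[0, 0, -1], [0, 0, 0]], [[0, 0, 0], [0, 0, 0]], [[0, 0, 0], [0, 0, 0]]])

```text
time_s: 15.3
tool_pos: [0.5824, 0.1437, 0.2278]
eef_rot: [[-0.383, 0.924, -0.0], [0.924, 0.383, -0.002], [-0.002, -0.001, -1.0]]
contact_force: [-0.7, -0.4, -2.7]
finger_gap: 0.027
grasp_force: 58.5
```

carry_out(steps=[[[0, 0, -1], [0, 0, 0]], [[0, 0, -1], [0, 0, 0]], [[0, 0, 0], [0, 0, 0]], [[0, 0, 0], [0, 0, 0]]])

```text
time_s: 15.7
tool_pos: [0.5824, 0.1437, 0.2258]
eef_rot: [[-0.383, 0.924, -0.0], [0.924, 0.383, -0.002], [-0.002, -0.001, -1.0]]
contact_force: [0.6, -0.4, -2.1]
finger_gap: 0.03
grasp_force: 58.5
```

carry_out(steps=[[[0, 0, -0.7], [0, 0, 0]], [[0, 0, -0.8], [0, 0, 0]], [[0, 0, 0], [0, 0, 0]], [[0, 0, 0], [0, 0, 0]]])

```text
time_s: 16.1
tool_pos: [0.5824, 0.1437, 0.2243]
eef_rot: [[-0.383, 0.924, -0.0], [0.924, 0.383, -0.002], [-0.002, -0.001, -1.0]]
contact_force: [0.4, 0.6, -2.9]
finger_gap: 0.03
grasp_force: 58.5
```

carry_out(steps=[[[0, 0, -0.7], [0, 0, 0]], [[0, 0, -0.8], [0, 0, 0]], [[0, 0, 0], [0, 0, 0]], [[0, 0, 0], [0, 0, 0]]])

```text
time_s: 16.5
tool_pos: [0.5824, 0.1437, 0.2228]
eef_rot: [[-0.383, 0.924, -0.0], [0.924, 0.383, -0.002], [-0.002, -0.001, -1.0]]
contact_force: [-0.8, -0.5, -2.4]
finger_gap: 0.03
grasp_force: 58.5
```

carry_out(steps=[[[0, 0, -0.5], [0, 0, 0]], [[0, 0, -0.5], [0, 0, 0]], [[0, 0, 0], [0, 0, 0]], [[0, 0, 0], [0, 0, 0]]])

```text
time_s: 16.9
tool_pos: [0.5824, 0.1437, 0.2218]
eef_rot: [[-0.383, 0.924, -0.0], [0.924, 0.383, -0.002], [-0.002, -0.001, -1.0]]
contact_force: [-0.5, -0.2, -2.1]
finger_gap: 0.034
grasp_force: 58.5
```

carry_out(steps=[[[0, 0, -0.5], [0, 0, 0]], [[0, 0, -0.5], [0, 0, 0]], [[0, 0, 0], [0, 0, 0]], [[0, 0, 0], [0, 0, 0]]])

```text
time_s: 17.3
tool_pos: [0.5824, 0.1437, 0.2208]
eef_rot: [[-0.383, 0.924, -0.0], [0.924, 0.383, -0.002], [-0.002, -0.001, -1.0]]
contact_force: [0.8, -0.8, -2.8]
finger_gap: 0.03
grasp_force: 58.5
```

carry_out(steps=[[[0, 0, -0.5], [0, 0, 0]], [[0, 0, -0.5], [0, 0, 0]], [[0, 0, 0], [0, 0, 0]], [[0, 0, 0], [0, 0, 0]]])

```text
time_s: 17.7
tool_pos: [0.5824, 0.1437, 0.2198]
eef_rot: [[-0.383, 0.924, -0.0], [0.924, 0.383, -0.002], [-0.002, -0.001, -1.0]]
contact_force: [0.6, -0.8, -2.6]
finger_gap: 0.026
grasp_force: 58.5
```

carry_out(steps=[[[0, 0, -0.5], [0, 0, 0]], [[0, 0, -0.5], [0, 0, 0]], [[0, 0, 0], [0, 0, 0]], [[0, 0, 0], [0, 0, 0]]])

```text
time_s: 18.1
tool_pos: [0.5824, 0.1437, 0.2188]
eef_rot: [[-0.383, 0.924, -0.0], [0.924, 0.383, -0.002], [-0.002, -0.001, -1.0]]
contact_force: [0.6, 0.6, -2.5]
finger_gap: 0.028
grasp_force: 58.5
```

carry_out(steps=[[[0, 0, -0.5], [0, 0, 0]], [[0, 0, -0.5], [0, 0, 0]], [[0, 0, 0], [0, 0, 0]], [[0, 0, 0], [0, 0, 0]]])

```text
time_s: 18.5
tool_pos: [0.5824, 0.1437, 0.2178]
eef_rot: [[-0.383, 0.924, -0.0], [0.924, 0.383, -0.002], [-0.002, -0.001, -1.0]]
contact_force: [-0.3, -0.8, -2.6]
finger_gap: 0.027
grasp_force: 58.5
```

```bash
python3 - <<'E'
from h import *
s=ctrl.sense();print(s['contact_force'],s['ft_torque'])
c=cam('scene','s8.png')
# legs and hook rows, brightness
im=c['img'].astype(int).sum(2)//10
for r in range(160,188):print(r,' '.join('%2d'%v for v in im[r,312:352]))
E
```

```text
[-0.29016045 -0.75064799 -2.62254643] [-0.09025627 -0.07697725  0.01556766]
160  6 15 44 19 16  9  7  8  6  5  8  5  5  4  5  5  8  4  6  4  6  4  8  5  5  4  5  5  5  6  4 10 15  8  1  8 27 30 29 28
161  6 11 20 14 11  5  5  7  5  8  4  5  4  6  6  6  4  7  3  5  7  4  6  7  6  5  5  8  5  8  4 12 14  9  3  0  9 17 30 29
162  5  6  7  7  5  5  5  8  5  4  5  7  5  3  7  3  6  5  6  6  4  3  6  5  5  4  5  6  5  2  6 13 13 14 20  3  0  3 11 30
163  7  7  3  6  5  7  4 10  7  5  2  5  5  5  6  4  6  6  6  5  6  7  6  6  5  4  4  6  5  7 12 14 14 15 27 20  4  7  8 11
164  6  6  4  8  6  4  4  5  6  6  5  6  7  5  6  6  6  5  7  5  7  3  6  6  7  7  7  5  6  4 11 13 15 14 18 27 24 18 10  4
165  6  5  7  6  7  9  6  6  9  6  6  5  5  5  4  8  4  4  0  3  7  5  6  6  7  5  5  5  5  5 13 14 15 15 14 29 33 28 19  8
166  7  7  5  6  7  7  5  5  2  5  6  4  6  2  6  3  7  7  7  6  5  5  5  4  8  7  2  7  6  9 12 14 14 10  6 11 24 31 17  3
167  7  4  7  6  6  6  5  7  6  5  4  6  5  6  4  5  3  5  7  2  5  5  7  6  4  4  6  5  5 10 18 16 12  5  6  3 14 18 11  3
168  6  6  4  5  7  4  7  7  4  
[... 1747 characters left out ...]
34 12  0 24 34 14  3  6  5  4  6  6  4  4  3 33 20  5  6  7  6  8  4  3  4 27 45
183  6  4  6  6  5  7  7  4  5  7  8  4  9 37 15  0 24 33 11  6  4  2  7  6  7  6  6  4 31 17  6  6  6  5  6  7  6  1  0  4
184  6  6  6  4  6  7  4  5  4  6  8  4 10 34 11  2 31 34 12  4  6  5  4  7  8  6  3  2 29 16  5  4  5  7  4  7  7  4  7  4
185  6  6  6  5  7  5  8  6  3  7  4  5  9 32 36 32 33 34 12  5  3  7  6  8  8  5  5  3 30 15  8  7  7  6  7  5  4  7  8  5
186  4  4  4  6  5  4  7  7  8  7  3  3  8 27 41 22 31 33 13  6  4  4  5  6  7  7  6  5 30 12  6  7  6  6  5  7  7  7  7  8
187  6  6  6  4  6  4  6  3  5  6  3  2 14 26 42 11 30 31 12  5  5  6  5  6  5  7  6  4 30 12  5  6  7  7  5  7  8  7  8  8
```

```bash
python3 - <<'E'
from h import *
c=cam('scene');yw=.395;cen=np.array([.5693,.169]);x=np.array([np.cos(yw),np.sin(yw)]);y=np.array([-np.sin(yw),np.cos(yw)])
for h in(.225,.235,.24,.245,.25):
  print(h,'saddle',proj(c,[*cen,h]).round(1),'tip',proj(c,[*(cen-.017*x),h+.018]).round(1),'arm40',proj(c,[*(cen+.04*x),h+.013]).round(1))
for z in(.23,.22):print([proj(c,[*(cen+.002*x+k*.0525*y),z]).round(1).tolist() for k in(1,-1)])
im=cv2.imread('pics/s0.png').astype(int).sum(2)//10
for r in range(164,186):print(r,' '.join('%2d'%v for v in im[r,322:366]))
E
```

```text
0.225 saddle [332.2 181.8] tip [327.2 175.1] arm40 [344.9 181.5]
0.235 saddle [332.3 178.9] tip [327.3 172.2] arm40 [345.1 178.6]
0.24 saddle [332.4 177.4] tip [327.3 170.7] arm40 [345.2 177.1]
0.245 saddle [332.5 176. ] tip [327.4 169.2] arm40 [345.3 175.6]
0.25 saddle [332.5 174.5] tip [327.4 167.7] arm40 [345.4 174.1]
[[340.5, 172.3], [324.8, 189.2]]
[[340.4, 175.1], [324.7, 192.2]]
164  7  7  7  6  6  5  6  7  5  8  6  5  7  6  6  6  6  6  6  7  6  7  7  7  8  7  3  0  3  1  8 19 30 30 28 29 28 26 28 27 29 28 28 28
165  4  8  5  7  4  6  7  6  7  5  6  6  5  6  8  6  7  6  7  6  7  5  5  5  5  7  6  5  4  0  2  4 11 28 30 28 29 28 27 29 28 29 27 29
166  7  8  5  6  7  6  5  6  6  7  7  6  5  6  7  6  8  6  7  7  7  5  7  9  6  6  7  6  7  2  2  0  0  6 24 27 28 27 28 28 29 28 28 27
167  5  5  7  6  7  5  7  7  8  5  4  7  7  7  6  7  5  8  5  6  6  7  6  6  5  6  7  6  3  3  0  0 16 45 39 26 27 29 28 29 28 28 28 28
168  7  5  6  7  4  4  5  5  6  9  7  7  7  5  6  6  7  9  5  8  5  5  4  5  7  8  4  1  0  0 40 45 45 50 48 47 27 27 29 29 27 28 29 28
169  6  8  8  7  2 32 13  7  4 
[... 1580 characters left out ...]
55 69 66 50 49 75 65
181  8  6  7  6  6  6  6  4  9  5  8  6  5  7  7  6  4  5  7  7  7  7  4  3  1  1 22 41 76 76 76 76 76 76 67 68 36 22 29 32 33 39 40 73
182  6  7  6  6  8  7  5  7  7  6  7  7  7  8  5  6  8  6  8  7  6  5  7  7  7  2  0  3 27 46 76 76 76 76 76 76 76 76 69 30 30 20 50 75
183  7  5  6  6  8  6  6  5  7  7  6  6  6  5  5  6  6  6  6  4  8  4  7  7  4  6  5  3  0  5 26 51 76 76 76 76 75 76 76 76 76 71 41 55
184  8  7  8  7  5  6  6  7  6  7  7  8  6  8  5  7  6  8  7  5  8  8  5  6  6  8  5  6  4  2  0  7 36 62 76 76 76 75 75 75 76 74 36 34
185  7  5  7  6  6  5  7  7  7  5  6  6  7  6  7  9  6  4  6  7  6  6  7  6  6  7  5  8  7  6  5  4  0 15 40 73 76 76 76 75 76 75 39 33
```

carry_out(steps=[[[0, 0, -0.5], [0, 0, 0]], [[0, 0, -0.5], [0, 0, 0]], [[0, 0, 0], [0, 0, 0]], [[0, 0, 0], [0, 0, 0]]])

```text
time_s: 19.0
tool_pos: [0.5824, 0.1437, 0.2168]
eef_rot: [[-0.383, 0.924, -0.0], [0.924, 0.383, -0.002], [-0.002, -0.001, -1.0]]
contact_force: [0.2, 0.6, -3.1]
finger_gap: 0.028
grasp_force: 58.5
```

carry_out(steps=[[[0, 0, -0.5], [0, 0, 0]], [[0, 0, -0.5], [0, 0, 0]], [[0, 0, 0], [0, 0, 0]], [[0, 0, 0], [0, 0, 0]]])

```text
time_s: 19.4
tool_pos: [0.5824, 0.1437, 0.2158]
eef_rot: [[-0.383, 0.924, -0.0], [0.924, 0.383, -0.002], [-0.002, -0.001, -1.0]]
contact_force: [0.1, -0.6, -2.9]
finger_gap: 0.029
grasp_force: 58.5
```

carry_out(steps=[[[0, 0, -0.5], [0, 0, 0]], [[0, 0, -0.5], [0, 0, 0]], [[0, 0, 0], [0, 0, 0]], [[0, 0, 0], [0, 0, 0]]])

```text
time_s: 19.8
tool_pos: [0.5825, 0.1437, 0.2148]
eef_rot: [[-0.383, 0.924, 0.0], [0.924, 0.383, -0.002], [-0.002, -0.001, -1.0]]
contact_force: [0.5, -0.8, -2.2]
finger_gap: 0.032
grasp_force: 58.5
```

carry_out(steps=[[[0, 0, -0.5], [0, 0, 0]], [[0, 0, -0.5], [0, 0, 0]], [[0, 0, 0], [0, 0, 0]], [[0, 0, 0], [0, 0, 0]]])

```text
time_s: 20.2
tool_pos: [0.5825, 0.1438, 0.2142]
eef_rot: [[-0.383, 0.924, 0.001], [0.924, 0.383, -0.002], [-0.002, -0.0, -1.0]]
contact_force: [-0.2, -0.1, 0.6]
finger_gap: 0.026
grasp_force: 58.6
```

carry_out(steps=[[[0, 0, -0.5], [0, 0, 0]], [[0, 0, -0.5], [0, 0, 0]], [[0, 0, 0], [0, 0, 0]], [[0, 0, 0], [0, 0, 0]]])

```text
time_s: 20.6
tool_pos: [0.5826, 0.1439, 0.2134]
eef_rot: [[-0.383, 0.924, 0.001], [0.924, 0.383, -0.001], [-0.002, 0.0, -1.0]]
contact_force: [-0.4, -0.1, 4.2]
finger_gap: 0.028
grasp_force: 59.0
```

```bash
python3 - <<'E'
from h import *
F=[]
for i in range(6):
  c=cam('scene');s=ctrl.sense();F.append(np.r_[s['contact_force'],s['ft_torque']])
print(np.mean(F,0).round(3),np.std(F,0).round(2),s['tool_pos'])
E
```

```text
[-0.732  0.574  5.013  0.247  0.222  0.019] [0.5  0.57 0.65 0.03 0.03 0.01] [0.58259459 0.14393002 0.21315628]
```

The hook is taking the load, with contact at TCP z ≈ 0.2145 and the saddle near 0.24. I'll ease it to about the rack's weight, then release.

carry_out(steps=[[[0, 0, 0.4], [0, 0, 0]], [[0, 0, 0.5], [0, 0, 0]], [[0, 0, 0], [0, 0, 0]], [[0, 0, 0], [0, 0, 0]]])

```text
time_s: 21.3
tool_pos: [0.5826, 0.1438, 0.2136]
eef_rot: [[-0.383, 0.924, 0.0], [0.924, 0.383, -0.002], [-0.002, -0.001, -1.0]]
contact_force: [-0.4, 1.2, 3.3]
finger_gap: 0.029
grasp_force: 59.0
```

carry_out(steps=[[[0, 0, 0.4], [0, 0, 0]], [[0, 0, 0.4], [0, 0, 0]], [[0, 0, 0], [0, 0, 0]], [[0, 0, 0], [0, 0, 0]]])

```text
time_s: 21.7
tool_pos: [0.5825, 0.1437, 0.2142]
eef_rot: [[-0.383, 0.924, -0.0], [0.924, 0.383, -0.002], [-0.002, -0.001, -1.0]]
contact_force: [0.4, 1.5, 0.5]
finger_gap: 0.032
grasp_force: 58.9
```

carry_out(steps=[[[0, 0, 0], [0, 0, 0]], [[0, 0, 0], [0, 0, 0]], [[0, 0, 0], [0, 0, 0]], [[0, 0, 0], [0, 0, 0]], [[0, 0, 0], [0, 0, 0]]], claw=12)

```text
time_s: 22.2
tool_pos: [0.5824, 0.1436, 0.2145]
eef_rot: [[-0.383, 0.924, -0.0], [0.924, 0.383, -0.002], [-0.002, -0.001, -1.0]]
contact_force: [1.3, -0.3, 0.2]
finger_gap: 0.136
grasp_force: 0.0
```

carry_out(steps=[[[0, 0, 0], [0, 0, 0]], [[0, 0, 0], [0, 0, 0]], [[0, 0, 0], [0, 0, 0]], [[0, 0, 0], [0, 0, 0]], [[0, 0, 0], [0, 0, 0]]], claw=30)

```text
time_s: 22.7
tool_pos: [0.5824, 0.1437, 0.2145]
eef_rot: [[-0.383, 0.924, 0.0], [0.924, 0.383, -0.002], [-0.002, -0.001, -1.0]]
contact_force: [-0.4, -0.4, -0.4]
finger_gap: 0.356
grasp_force: 0.0
```

```bash
python3 - <<'E'
from h import *
s=ctrl.sense();print(s['contact_force'],s['ft_torque'],s['grasp_force'],s['finger_gap'])
for i in range(3):
  c=cam('scene','s9.png');im=c['img'].astype(int).sum(2)//10
  for r in(182,187,192):print(r,' '.join('%2d'%v for v in im[r,312:352]))
for l in('rack','bail'):
  for r in imaging.trace('scene',l):print(l,round(r['confidence'],2),r['bbox'])
E
```

```text
[-0.4199968  -0.42210129 -0.37764187] [-0.00372406  0.00402101 -0.02785234] 0.0 0.3556898710430199
182  6  6  5  3  7  4  5  1 16 36  9  3  4  4  7  5  6  7 24 33 16 28 16  4  4  5  5  5 16 17  7  7  7  7  5  4  0  1 26 46
187  7  7  4  6  5  5  4  1 26 30  8  1  1 17 45 17  7  6  5  5 15 35 18  4  6  6  3  4 28 22  8  5  7  7  8  6  8  8  7  5
192  5  6  3  6  4  7  5  6  5  5  7  2 19 30  7  5  5  4  4  4 13 23 23 10  6  4  6  3 31 15  5  8  7  8  5  6  9  5  7  7
182  6  5  4  5  7  4  4  3 17 35  9  4  4  5  7  5  5  8 25 39 17 28 15  5  6  5  3  4 16 16  7  7  6  6  5  5  1  3 26 45
187  4  3  5  4  5  5  6  2 26 30  8  3  3  6 44 17  4  5  5  3 14 33 18  6  5  5  6  6 28 16  6  6  7  8  7  7  7  7  6  7
192  5  5  7  6  3  7  4  5  7  6  6  3 10 30  8  3  5  7  3  4 12 23 22  9  5  7  6  7 30 12  5  8  8  6  7  6  6  5  6  6
182  5  6  6  8  6  4  6  4 15 36 10  1  5  6  6  7  5  6 23 53 20 27 17  5  6  6  5  6 22 17  5  5  9  5  5  5  1  3 27 46
187  4  8  6  4  2  6  5  4 25 28  8  1  0  6 44 20  7  5  5  3 15 34 16  6  4  6  2  2 29 15  6  5  6  7  6  6  5  7  6  7
192  7  4  5  6  7  7  6  7  6  5  5  4 13 31  9  4  4  5  5  2 13 22 22  9  5  8  6  7 31 12  4  4  6  6  8  7  8  7  6  7
rack 0.96 [313.8, 171.2, 350.9, 229.9]
rack 0.84 [194.0, 217.6, 236.4, 269.4]
rack 0.69 [272.5, 277.1, 317.1, 342.8]
bail 0.76 [276.6, 273.1, 312.5, 327.6]
bail 0.57 [196.4, 218.9, 231.0, 252.8]
bail 0.49 [312.4, 185.7, 350.3, 231.4]
bail 0.42 [324.4, 178.7, 344.7, 215.8]
```

carry_out(steps=[[[0, 0, 2], [0, 0, 0]], [[0, 0, 4], [0, 0, 0]], [[0, 0, 6], [0, 0, 0]], [[0, 0, 8], [0, 0, 0]], [[0, 0, 10], [0, 0, 0]], [[0, 0, 12], [0, 0, 0]], [[0, 0, 15], [0, 0, 0]], [[0, 0, 15], [0, 0, 0]], [[0, 0, 15], [0, 0, 0]], [[0, 0, 0], [0, 0, 0]]])

```text
time_s: 23.95
tool_pos: [0.5838, 0.1439, 0.3048]
eef_rot: [[-0.383, 0.924, 0.006], [0.924, 0.383, -0.001], [-0.003, 0.005, -1.0]]
contact_force: [-0.3, -0.5, 1.1]
finger_gap: 0.35
grasp_force: 0.0
```

carry_out(steps=[[[-10, -4, 10], [0, 0, 0]], [[-15, -10, 10], [0, 0, 0]], [[-15, -15, 5], [0, 0, 0]], [[-15, -15, 0], [0, 0, 0]], [[-15, -15, 0], [0, 0, 0]], [[-10, -10, 0], [0, 0, 0]], [[0, 0, 0], [0, 0, 0]], [[0, 0, 0], [0, 0, 0]], [[0, 0, 0], [0, 0, 0]], [[0, 0, 0], [0, 0, 0]]])

```text
time_s: 24.95
tool_pos: [0.5029, 0.0751, 0.3263]
eef_rot: [[-0.384, 0.923, -0.0], [0.923, 0.384, -0.002], [-0.001, -0.001, -1.0]]
contact_force: [0.3, 0.4, 0.5]
finger_gap: 0.353
grasp_force: 0.0
```

```bash
python3 - <<'E'
from h import *
s=ctrl.sense();print(s['time_s'],s['tool_pos'],s['contact_force'])
A=[]
for i in range(6):
  c=cam('scene');A.append(c['img'][150:240,300:360].astype(int))
print('max diff over .25s',np.abs(A[0]-A[-1]).max(),np.abs(A[0]-A[-1]).mean(),np.abs(A[0]-A[1]).mean())
im=c['img'].astype(int).sum(2)//10
for r in range(166,194):print(r,' '.join('%2d'%v for v in im[r,316:350]))
r=imaging.trace('scene','rack')
for q in r:print(q['confidence'],q['bbox'])
E
```

```text
24.95 [0.50293884 0.07514302 0.32628613] [0.30114249 0.35072623 0.48864124]
max diff over .25s 161 5.271913580246913 4.506049382716049
166  5  5  5  4  3  6  6  7  5  6  7  7  7  6  7  6  7  5  5  8  7  7  6  6  8  6  6  6  6  6  6  7  5  6
167  6  6  5  8  6  8  7  5  5  7  6  7  5  2  6  5  6  6  7  5  7  6  5  4  5  4  4  8  8  6  6  6  5  6
168  3  7  5  6  7  6  6  6  7  3  5  5  6  4  7  6  6  9  6  8  6  6  7  8  5  8  6  5  8  6  5  5  5  4
169  5  8  6  7  6  5  8  5  7  7  3 24 11  6  6  8  8  5  6  7  8  6 10  5  7  4  7  5  7  4  4  4  0  0
170  8  4  6  9  5  6  7  7  6  5 13 47 43 13  3  4  6  6  7  5  7  7  6  7  6  4  5  6  5  4  0  0 38 76
171  8  8  7  7  7  5  6  5  8  5  9 32 35 10  6  7  6  7  7  6  7  4  4  2 15  6  2  3  0  0 38 76 76 76
172  4  6  7  6  6  6  7  5  8  6  4 25 31 16  5  6  7  6  8  7  8  4  0 42 50 23  1  0 38 76 76 76 76 75
173  8  5  5  8  7  8  6  7  6  7  5 25 30 17  6  4  6  4  5  3  4  0 41 53 23 13 52 76 76 76 76 75 74 74
174  6  7  6  6  5  7  4  6  2  5  4 13 28 42 14  2  1  4  3  0  0 39 51 39 30 24 63 76 76 75 75 74 74 74
175  5  6  
[... 1403 characters left out ...]
 15  3  5  5  6  6  6  7  8  7  7  5  3 30 25  7  4  8  5  5  5  4  6
189  6  4  6  7  8  6  6  7  1 62 36  8  4  5  6  7  7  7  6  6  5  6  7  4 28 18  6  8  6  8  8  7  6  6
190  6  5  7  5  6  6  8  3 18 64 22  5  4  5  7  7  6  7  7  5  4  7  6  1 31 18  5  5  6  7  5  7  7  6
191  6  5  5  5  5  6  6  3 17 36 10  3  7  7  7  5  6  6  5  6  7  6  7  2 31 16  5  6  7  8  6  5  7  9
192  7  5  5  6  6  4  4  1 19 30  7  4  6  7  6  5  7  7  5  9  7  4  5  1 29 15  7  7  7  4  5  8  5  5
193  6  5  5  5  4  5  6  3 19 30  8  5  7  5  7  8  5  8  6  3  8  8  6  2 27 17  5  5  7  5  7  6  9  5
0.94 [196.0, 218.9, 235.8, 272.4]
0.9 [315.1, 172.3, 350.4, 230.2]
0.68 [272.4, 277.1, 317.5, 345.2]
```

carry_out(steps=[[[0, 0, 0], [0, 0, 0]], [[0, 0, 0], [0, 0, 0]], [[0, 0, 0], [0, 0, 0]], [[0, 0, 0], [0, 0, 0]], [[0, 0, 0], [0, 0, 0]], [[0, 0, 0], [0, 0, 0]], [[0, 0, 0], [0, 0, 0]], [[0, 0, 0], [0, 0, 0]], [[0, 0, 0], [0, 0, 0]], [[0, 0, 0], [0, 0, 0]]])

```text
time_s: 26.3
tool_pos: [0.5024, 0.0747, 0.3265]
eef_rot: [[-0.383, 0.924, 0.0], [0.924, 0.383, -0.002], [-0.002, -0.001, -1.0]]
contact_force: [0.3, 0.5, -0.9]
finger_gap: 0.35
grasp_force: 0.0
```

```bash
python3 - <<'E'
from h import *
A=[]
for i in range(14):
  c=cam('scene','s10.png');A.append(cv2.GaussianBlur(c['img'][150:240,300:360],(0,0),1).astype(int))
print([round(np.abs(A[0]-a).mean(),2) for a in A[1:]])
m=[q for q in imaging.trace('scene','rack') if q['bbox'][0]>300]
print([q['bbox'] for q in m])
# rack tilt: lower edges: bottom corner rows
ys,xs=np.nonzero(m[0]['mask']);
for x in range(xs.min(),xs.max()+1,4):print(x,ys[xs==x].max(),end=' ')
yw=.395;cen=np.array([.5713,.1697]);x_=np.array([np.cos(yw),np.sin(yw)]);y_=np.array([-np.sin(yw),np.cos(yw)])
print('pred bottom corners',[proj(c,[*(cen+a*.045*x_+b*.044*y_),.0845]).round(1).tolist() for a in(1,-1) for b in(1,-1)])
E
```

```text
[np.float64(1.14), np.float64(1.27), np.float64(1.23), np.float64(1.19), np.float64(0.99), np.float64(1.06), np.float64(1.23), np.float64(1.5), np.float64(1.62), np.float64(1.7), np.float64(1.75), np.float64(1.72), np.float64(1.65)]
[[311.9, 194.5, 348.8, 231.4], [304.2, 165.3, 376.8, 266.6]]
313 219 317 222 321 223 325 226 329 227 333 228 337 230 341 228 345 223 349 218 pred bottom corners [[350.3, 216.9], [338.3, 232.3], [324.6, 208.9], [311.8, 223.5]]
```

carry_out(steps=[[[0, 0, 0], [0, 0, 0]], [[0, 0, 0], [0, 0, 0]], [[0, 0, 0], [0, 0, 0]], [[0, 0, 0], [0, 0, 0]], [[0, 0, 0], [0, 0, 0]], [[0, 0, 0], [0, 0, 0]], [[0, 0, 0], [0, 0, 0]], [[0, 0, 0], [0, 0, 0]], [[0, 0, 0], [0, 0, 0]], [[0, 0, 0], [0, 0, 0]]])

```text
time_s: 28.05
tool_pos: [0.5024, 0.0747, 0.3265]
eef_rot: [[-0.383, 0.924, 0.0], [0.924, 0.383, -0.002], [-0.002, -0.001, -1.0]]
contact_force: [-0.1, -0.7, -0.3]
finger_gap: 0.352
grasp_force: 0.0
```

carry_out(steps=[[[0, 0, 0], [0, 0, 0]], [[0, 0, 0], [0, 0, 0]], [[0, 0, 0], [0, 0, 0]], [[0, 0, 0], [0, 0, 0]], [[0, 0, 0], [0, 0, 0]], [[0, 0, 0], [0, 0, 0]], [[0, 0, 0], [0, 0, 0]], [[0, 0, 0], [0, 0, 0]], [[0, 0, 0], [0, 0, 0]], [[0, 0, 0], [0, 0, 0]]])

```text
time_s: 29.05
tool_pos: [0.5024, 0.0747, 0.3265]
eef_rot: [[-0.383, 0.924, 0.0], [0.924, 0.383, -0.002], [-0.002, -0.001, -1.0]]
contact_force: [0.5, -0.9, -0.4]
finger_gap: 0.349
grasp_force: 0.0
```

carry_out(steps=[[[0, 0, 0], [0, 0, 0]], [[0, 0, 0], [0, 0, 0]], [[0, 0, 0], [0, 0, 0]], [[0, 0, 0], [0, 0, 0]], [[0, 0, 0], [0, 0, 0]], [[0, 0, 0], [0, 0, 0]], [[0, 0, 0], [0, 0, 0]], [[0, 0, 0], [0, 0, 0]], [[0, 0, 0], [0, 0, 0]], [[0, 0, 0], [0, 0, 0]]])

```text
time_s: 30.05
tool_pos: [0.5025, 0.0747, 0.3265]
eef_rot: [[-0.383, 0.924, 0.0], [0.924, 0.383, -0.002], [-0.002, -0.001, -1.0]]
contact_force: [-0.1, 0.2, 0.3]
finger_gap: 0.354
grasp_force: 0.0
```

```bash
python3 - <<'E'
from h import *
A=[]
for i in range(14):
  c=cam('scene','s11.png');A.append(cv2.GaussianBlur(c['img'][195:232,310:352],(0,0),1).astype(np.float32).mean(2))
print([[round(v,2) for v in cv2.phaseCorrelate(A[0],a)[0]] for a in A[1:]])
E
```

```text
[[0.51, -0.05], [0.51, -0.02], [0.52, -0.03], [0.54, -0.02], [0.51, -0.0], [0.51, -0.02], [0.53, 0.04], [0.53, -0.07], [0.51, -0.04], [0.5, -0.0], [0.49, 0.03], [0.51, 0.02], [0.5, -0.01]]
```

The rack is still: the constant 0.5 px offset comes from the correlation itself, and the drift stays under 0.05 px. Handing in.

```bash
python3 -c "
from rig import ctrl
print(ctrl.close_job())"
```

```text
the job is handed in; nothing more can be done
None
```

The rack is hanging still and near level from the hook by the bail's crown, with the gripper clear; I handed the job in after about 31 s on the robot's clock, and no verdict came back.

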